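# Pass the board rack through the spring gate of the transfer chute

### The job

Push the rack of circuit boards along the chute, past the spring gate, until it stands fully home against the end stop. With one fingertip press the gate's long rail outward and keep it held open, sliding along it, while another finger pushes the rack, so that the gate never bears on the rack and the rack never rams it; then let the gate spring shut behind the rack. Only push: do not lift, tip or carry the rack, and leave the things standing round about where they are.

Things in the scene. Friction and masses are not known exactly. Their poses are not given: they have to be found in the camera images.
- chute: Fixed grey metal chute. Origin: desk level, middle of the lane, at the gate's lip. x = direction of travel, y = left of travel, z up. Floor 5 mm above the desk, x = -200 to +140 mm; lane 64 mm wide. Left wall y = 32 to 36 mm, top z 39; right wall y = -36 to -32 mm, top z 29. Entrance (x = -195) and top open. The gate is on the right, nearer the robot. Smooth: friction with the rack about 0.25.
- chute_stop (a point): Middle of the face of the chute's dark end stop, at x = +132, y = 0, z = 27 mm of the chute; the stop's top is at z = 50 mm. The rack is home when its front wall meets this face.
- gate (a joint): Spring gate, rad: 0 = shut (upright), grows as its rail is pressed outward (chute's -y), stop at 0.75; clear of the rack's path from 0.6 on. Axle along the chute's x at y = -40, z = 13 mm. The spring shuts it (it never stays open): about 1.5 N at the rail when shut, 3 N at 0.65.
- gate_rail (a point): Point on the centre line of the gate's rail, at x = -100 mm of the chute. The rail is a steel bar 12 mm thick, parallel to the axle and 84 mm from it (at angle q: y = -40 - 84 sin q, z = 13 + 84 cos q mm), x = -215 to +115 mm, on uprights at x = +50 and +110; before x = +44 nothing is under it but axle and lip, so a finger can slide along it.
- gate_lip (a point): Tip of the gate's lip, a steel bar 6 mm thick (x = -3 to +3 mm of the chute) that sits 24 to 34 mm above the axle and reaches 24 mm inward of it, so it bars the right 16 mm of the lane at z = 37 to 47 mm when shut. It swings out with the rail, its top never above z = 56 mm.
- rack: Loose black rack with five upright green circuit boards, 120 mm long (its x, the same way as the chute's), 60 wide, 85 high, 0.25 to 0.45 kg. Origin: centre of its underside. It starts in the lane before the gate. Its flat end walls, 60 x 85 mm, are at x = -60 (rear, to be pushed) and +60. Home, its origin is at x = +72 mm of the chute.
- jar: Bystander: ribbed teal jar, 55 mm across, 58 mm high, loose. Origin: centre of its underside.
- tin: Bystander: flat round tin, 55 mm across, 22 mm high, loose. Origin: centre of its underside.
- timer: Bystander: small grey digital timer, 42 x 62 x 17 mm, loose. Origin: centre of its underside.
- flux: Bystander: flux tube with a cap, lying, 92 x 30 x 21 mm, loose. Origin: centre of its underside.

How it is judged:
On the way, in this order (a step that is already met when the one before it is completed fails the run):
1. a fingertip holds the gate open while the rack is still before it (value of joint gate above 0.5 rad and contact force between the fingers and gate above 0.3 N and x of rack in the frame of chute below -0.062 m), for 0.2 s.
2. the rack is half through the gate, which a fingertip still holds open (value of joint gate above 0.5 rad and contact force between the fingers and gate above 0.3 N and x of rack in the frame of chute between -0.03 and 0.04 m), for 0.05 s.
At the end, for the whole second after the job is handed in: The rack stands upright on the chute floor, within 6 mm of the end stop and at rest; the gate has sprung shut (under 0.06 rad) behind it (x of rack in the frame of chute between 0.066 and 0.076 m and y of rack in the frame of chute between -0.006 and 0.006 m and height (world z) of rack below 0.009 m and angle between rack's own z axis and vertical below 0.06 rad and value of joint gate below 0.06 rad and linear speed of rack below 0.01 m/s); the robot touches nothing.
It fails at once if the gate and the rack press on each other with more than 3 N (contact force between gate and rack above 3 N).
It fails at once if the rack is lifted more than 15 mm off the chute floor (height (world z) of rack above 0.02 m).
It fails at once if the rack is tipped by more than 0.25 rad (angle between rack's own z axis and vertical above 0.25 rad).
It fails at once if a bystander (jar, tin, timer or flux tube) is moved by more than 30 mm (distance of any of jar, tin, timer, flux from where it was at the start of the episode above 0.03 m).
It also fails if it takes over 38 s, if anything falls off the work surface, if the arm or the gripper's body presses on something with over 40 N, if the wrist force passes 120 N, or if a joint passes its speed limit or range.

### The arm

A 6-joint arm with a two-finger parallel gripper is mounted at the origin on a cart in front of the work surface, level with it; the furniture and walls round the work are solid. World frame = base frame: x ahead of the robot, y to its left, z up, the work surface at z = 0. Lengths are in m, angles in rad, forces in N, time in s.
With the tool pointing down it reaches from about 0.275 to 0.85 m from the base axis. Payload 5.2 kg.
Tool frame: the origin (TCP) lies at the very end of the fingers, on their centre line; the grasp point (between the pads) lies 19 mm behind it; z points along the fingers, y is the line along which they close (so a half turn about z gives the same grasp; the last joint's range is limited). The gripper opens to 85 mm and grips with 20 to 120 N. Pads are 22 mm wide; open, the fingers measure 114 mm over their backs; the gripper's body (76 mm by 85 mm) begins 54 mm behind the grasp point. The pads swing forward as they close: fully open they stand 13 mm farther back than shut.
Start: joints at [1.028, 0.259, 1.535, -0, 1.348, -0.203], TCP at [0.183, 0.519, 0.231] pointing down, gripper open.
Joint ranges: [-3.14, 3.14], [-0.91, 2.08], [0.19, 2.58], [-1.22, 4.36], [0.22, 2.71], [-3.12, 3.12]. Speed limits (rad/s): [2.57, 2.57, 3.14, 3.14, 3.14, 3.14].

### API

Orientations are given as a unit quaternion [x, y, z, w].
In Python, from workcell import read_state, capture, finish_job gives the robot as it stands.
- The arm moves only by the shell command python3 -m creep 'ROWS' [FORCE]. ROWS is JSON, a list of rows, each an object with "travel": the shift along the world's x, y, z in m, a list of three; "rot": the turn, a rotation vector about the world's x, y, z in degrees, a list of three; "grip": the closure, from 0 (fully open) to 1 (shut). In form: [{"travel": [tx, ty, tz], "rot": [wx, wy, wz], "grip": grip}, ...]. A call has exactly 5 rows; each row shifts and turns the commanded pose from where the row before left it; what a row does not reach is not made up. A row lasts 1/10 s, in which the tool goes at most 50 mm and 8.59 degrees, less where a joint would pass 70% of its speed; a pose out of reach is approached as far as the arm can. A call is refused whole if a number of a shift passes 0.05 or a number of a turn 8.59, either way. A call with a gripper value outside its range is refused whole. The fingers move at their own pace and stop on an object; FORCE is the grip in N (left out, the last holds). Time passes only in rows, so rows that do not move let the fingers close, or fill a call up. It gives the time, the measured TCP pose, the force and the opening at its end, in the units of the state.
- read_state(): the state, without advancing time (a new reading comes with each control period).
- capture(name): name is "scene" or "top"; returns a dict with "pixels" (400x640x3 uint8, red, green, blue), "fx", "fy", "cx", "cy" (pixels), "pose" (4x4, takes a point from camera to world coordinates). Camera axes: x right, y down, z forward; pixel columns grow to the right and rows downward; lengths in m; the calibration is good to about 2 mm. A picture is of the moment at which its call begins. There is no depth.
- finish_job(): hands the job in, once; it reports no verdict.
The state is a dict: "time": time; "q": joint angles; "dq": joint speeds; "joint_torque": joint torques, N m; "tool_pos": TCP position; "tcp_rot": TCP orientation; "ft_force": force on the tool from outside, world axes, zero at the start; "moment": the same for the moment, N m; "finger_gap": finger opening in m.
Only numpy, scipy, OpenCV 4.12 (cv2) and the standard library are available. Lean on these libraries where they do the work, as an engineer would, in place of code of your own. Each camera call takes 0.05 s, during which the arm holds its last target. There are 200 camera calls.

## Working session

There is one attempt and no reset: what is moved stays moved. The work goes in short steps, Python scripts to look and compute and a shell command to move; the robot and the scene stay as the last step left them, time stands still between calls to the robot, and variables do not carry over. Pictures are saved under pics/ and viewed, on a budget of 10 in all, crops included, one or two more only if the job needs it, and the job is handed in when it is done.

```bash
mkdir -p pics; ls; python3 - <<'E'
from workcell import *
import cv2, numpy as np
for n in("scene","top"):
    c=capture(n); cv2.imwrite(f"pics/{n}0.png",c["pixels"][:,:,::-1]); print(n,c["fx"],c["fy"],c["cx"],c["cy"],np.round(c["pose"],4).tolist())
s=read_state(); print(s)
E
```

```text
pics
scene 479.43873601514133 479.43873601514133 313.9328580436769 198.74015327929573 [[-0.1392, 0.8632, -0.4854, 1.1479], [0.9902, 0.1262, -0.0595, -0.1671], [0.0099, -0.4889, -0.8723, 1.0315], [0.0, 0.0, 0.0, 1.0]]
top 417.7258236746521 417.7258236746521 317.2145963833225 199.0969629680152 [[0.0283, -0.9733, 0.2279, 0.4182], [-0.9996, -0.028, 0.0045, -0.219], [0.0021, -0.228, -0.9737, 0.9705], [0.0, 0.0, 0.0, 1.0]]
{'time': 0.1, 'q': array([ 1.02815202e+00,  2.59316573e-01,  1.53594111e+00, -1.42928129e-05,
        1.34801446e+00, -2.02789296e-01]), 'dq': array([ 0.00165791, -0.00210848, -0.00126427,  0.00114852, -0.00021344,
        0.00091832]), 'joint_torque': array([ 1.68537896e-03, -4.46968460e+01, -2.91245162e+01, -2.09517893e-04,
        6.36034616e-03, -4.92343634e-05]), 'tool_pos': array([0.18307589, 0.51814531, 0.23054589]), 'tcp_rot': array([ 1.69109277e-01,  9.85596950e-01, -7.84622846e-04, -2.99299056e-04]), 'ft_force': array([-0.31592954,  0.16837494, -0.59120869]), 'moment': array([-0.00493244, -0.06418559, -0.0237128 ]), 'finger_gap': 0.08529630545186463}
```

View pics/scene0.png

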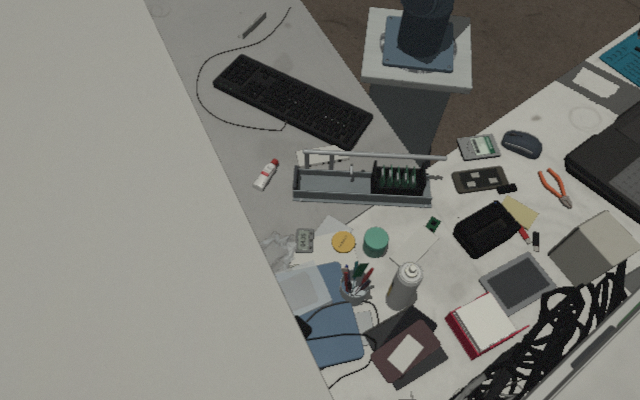

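View pics/top0.png

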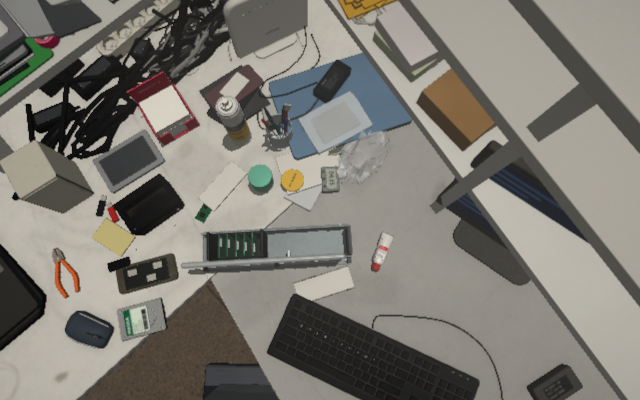

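The scene view shows the chute from about (295,185) to (435,190), with the rack at its right end. The top view shows it from (200,250) to (352,245), with the rack at the left, the rail at row ~264 and travel toward image right, which is world -y. I'll zoom in on both.

```bash
python3 - <<'E'
import cv2
a=cv2.imread("pics/top0.png")[215:280,175:375]; b=cv2.imread("pics/scene0.png")[140:215,280:460]
a=cv2.resize(a,(800,260),interpolation=cv2.INTER_CUBIC); b=cv2.resize(b,(800,333),interpolation=cv2.INTER_CUBIC)
cv2.imwrite("pics/z0.png",cv2.vconcat([a,b]))
E
```

```text
(no output)
```

View pics/z0.png

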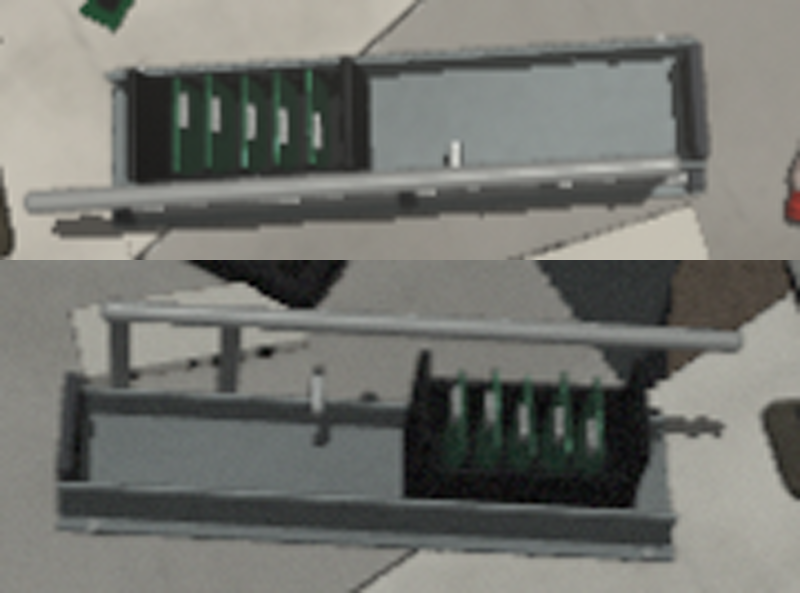

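The zoom shows these crop pixels:
- **Rail ends:** top (25,202) and about (705,165); scene (105,312) and (742,341).
- **Lip tip:** top (456,145) and scene (318,372).
- **Rack:** black end walls, with the front wall top at top-view x ~350.

Next I cast rays.

```bash
cat > h.py <<'E'
import numpy as np
from workcell import *
C={"scene":(479.4387,313.933,198.740,np.array([[-0.1392,0.8632,-0.4854,1.1479],[0.9902,0.1262,-0.0595,-0.1671],[0.0099,-0.4889,-0.8723,1.0315]])),
"top":(417.7258,317.2146,199.097,np.array([[0.0283,-0.9733,0.2279,0.4182],[-0.9996,-0.028,0.0045,-0.219],[0.0021,-0.228,-0.9737,0.9705]]))}
def zp(n,u,v,z):
    f,cx,cy,P=C[n]; d=P[:,:3]@[(u-cx)/f,(v-cy)/f,1]; return P[:,3]+d*(z-P[2,3])/d[2]
E
python3 - <<'E'
from h import *
t=lambda u,v,z:np.round(zp("top",175+u/4,215+v/4,z)*1000,1)
s=lambda u,v,z:np.round(zp("scene",280+u/4.444,140+(v-260)/4.444,z)*1000,1)
print("rail start",t(25,202,.097),s(742,341,.097))
print("rail end",t(700,166,.097),s(107,312,.097))
print("lip tip",t(456,143,.047),s(318,372,.047))
print("Lwall top outer, entry/stop",t(110,72,.039),t(690,38,.039),s(673,514,.039),s(57,485,.039))
print("stop top face edge",t(683,45,.05),t(683,160,.05),s(80,375,.05))
print("rack rear wall top corner far; front",t(128,68,.09),t(368,60,.09),"rear outer near",t(136,180,.09),t(362,170,.09))
print("rack scene front top",s(412,355,.09),s(648,365,.09))
E
```

```text
rail start [473.5  62.3  97. ] [474.3  63.7  97. ]
rail end [ 502.  -286.6   97. ] [ 505.  -271.6   97. ]
lip tip [ 515.6 -155.8   47. ] [ 493.3 -156.1   47. ]
Lwall top outer, entry/stop [550.6  40.7  39. ] [ 579.3 -284.7   39. ] [550.8  41.8  39. ] [ 580.9 -287.9   39. ]
stop top face edge [ 573.3 -280.1   50. ] [ 509.5 -280.9   50. ] [ 516.3 -285.3   50. ]
rack rear wall top corner far; front [545.8  17.1  90. ] [ 553.7 -110.1   90. ] rear outer near [486.9   7.7  90. ] [ 495.5 -110.2   90. ]
rack scene front top [ 503.9 -108.3   90. ] [492.   16.1  90. ]
```

Chute origin ≈ (0.532, -0.152), with x direction e=(0.09,-0.996) and y direction n=(0.996,0.09). The rack sits at chute x≈-104 mm. Wall height, rail length (336 mm against 330) and rack length all fit the sizes given to within about 5 mm. Now I move above the entrance, turning the fingers across the lane.

```bash
R='x'
python3 -m creep '[{"travel":[0.023,-0.032,0],"rot":[0,0,-4.4],"grip":0.24},{"travel":[0.023,-0.032,0],"rot":[0,0,-4.4],"grip":0.24},{"travel":[0.023,-0.032,0],"rot":[0,0,-4.4],"grip":0.24},{"travel":[0.023,-0.032,0],"rot":[0,0,-4.4],"grip":0.24},{"travel":[0.023,-0.032,0],"rot":[0,0,-4.4],"grip":0.24}]'
python3 -m creep '[{"travel":[0.023,-0.032,0],"rot":[0,0,-4.4],"grip":0.24},{"travel":[0.023,-0.032,0],"rot":[0,0,-4.4],"grip":0.24},{"travel":[0.023,-0.032,0],"rot":[0,0,-4.4],"grip":0.24},{"travel":[0.023,-0.032,0],"rot":[0,0,-4.4],"grip":0.24},{"travel":[0.023,-0.032,0],"rot":[0,0,-4.4],"grip":0.24}]'
python3 -m creep '[{"travel":[0.023,-0.032,0],"rot":[0,0,-4.4],"grip":0.24},{"travel":[0.023,-0.032,0],"rot":[0,0,-4.4],"grip":0.24},{"travel":[0.023,-0.032,0],"rot":[0,0,-4.4],"grip":0.24},{"travel":[0.023,-0.032,0],"rot":[0,0,-4.4],"grip":0.24},{"travel":[0.023,-0.032,0],"rot":[0,0,-4.4],"grip":0.24}]'
```

```text
time: 0.6
tool_pos: [0.2986, 0.3571, 0.231]
tcp_rot: [0.355, 0.935, -0.0, -0.0]
ft_force: [0.0, 1.0, -0.3]
finger_gap: 0.065
time: 1.1
tool_pos: [0.4137, 0.1971, 0.2311]
tcp_rot: [0.527, 0.85, -0.0, -0.0]
ft_force: [1.0, 1.0, -0.2]
finger_gap: 0.0645
time: 1.6
tool_pos: [0.5287, 0.0371, 0.2309]
tcp_rot: [0.68, 0.733, -0.0, -0.0]
ft_force: [0.8, -0.0, 0.4]
finger_gap: 0.0653
```

```bash
python3 -m creep '[{"travel":[0.004,0.001,-0.022],"rot":[0,0,0.9],"grip":0.24},{"travel":[0.003,0,-0.022],"rot":[0,0,0],"grip":0.24},{"travel":[0,0,-0.022],"rot":[0,0,0],"grip":0.24},{"travel":[0,0,-0.022],"rot":[0,0,0],"grip":0.24},{"travel":[0,0,-0.018],"rot":[0,0,0],"grip":0.24}]'
python3 - <<'E'
from h import *
import cv2
a=cv2.cvtColor(capture("top")["pixels"],cv2.COLOR_RGB2BGR)[200:290,160:360];b=cv2.cvtColor(capture("scene")["pixels"],cv2.COLOR_RGB2BGR)[130:215,310:510]
cv2.imwrite("pics/z1.png",cv2.vconcat([cv2.resize(a,(640,288),interpolation=2),cv2.resize(b,(640,272),interpolation=2)]))
E
```

```text
time: 2.1
tool_pos: [0.5345, 0.0396, 0.1236]
tcp_rot: [0.673, 0.74, -0.001, -0.001]
ft_force: [0.1, 0.7, -0.3]
finger_gap: 0.065
```

View pics/z1.png

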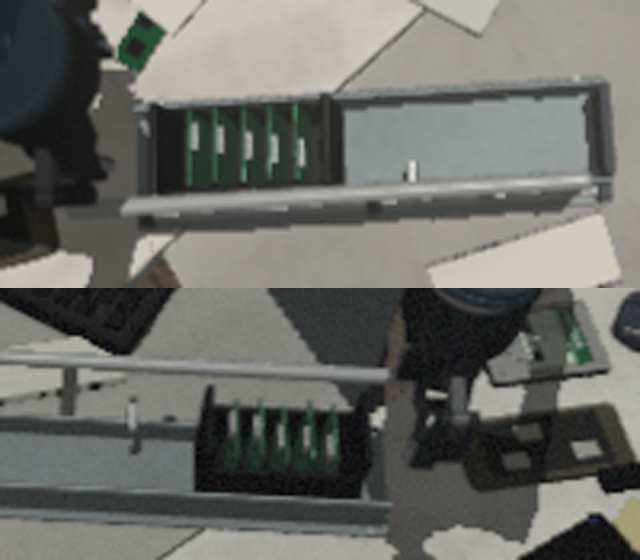

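The gripper's shadow hides the rail's start. The rail finger shows at about (85,190) in the top crop. I check that against a projection.

```bash
python3 - <<'E'
from h import *
def pr(n,p):
    f,cx,cy,P=C[n]; c=P[:,:3].T@(np.array(p)-P[:,3]); return np.round([cx+f*c[0]/c[2],cy+f*c[1]/c[2]],1)
T=np.array([.5345,.0396,.1296]); n=np.array([.996,.09,0]); e=np.array([.09,-.996,0]);O=np.array([.532,-.152,0])
for lab,p in [("rail finger outer",T-.047*n),("rail finger inner",T-.0325*n),("push in",T+.0325*n),("push out",T+.047*n),("rail -215",O-.215*e-.04*n+[0,0,.097]),("rail-150",O-.15*e-.04*n+[0,0,.097])]:
    a=pr("top",p);b=pr("scene",p);print(lab,(a-[160,200])*3.2,(b-[310,130])*3.2+[0,288])
E
```

```text
rail finger outer [ 96.64 184.32] [409.6 363.2]
rail finger inner [ 96.96 160.96] [411.2  379.84]
push in [97.6 59.2] [418.56 458.24]
push out [97.92 37.12] [420.16 476.48]
rail -215 [ 73.6  210.88] [431.04 375.68]
rail-150 [174.4 204.8] [342.72 371.52]
```

Projection matches. Descend between the rail and the lane, watching the force.

```bash
python3 -m creep '[{"travel":[0,0,-0.014],"rot":[0,0,0],"grip":0.24},{"travel":[0,0,-0.014],"rot":[0,0,0],"grip":0.24},{"travel":[0,0,-0.014],"rot":[0,0,0],"grip":0.24},{"travel":[0,0,-0.013],"rot":[0,0,0],"grip":0.24},{"travel":[0,0,-0.013],"rot":[0,0,0],"grip":0.24}]'
python3 -m creep '[{"travel":[-0.008,-0.001,0],"rot":[0,0,0],"grip":0.24},{"travel":[-0.008,-0.001,0],"rot":[0,0,0],"grip":0.24},{"travel":[-0.008,0,0],"rot":[0,0,0],"grip":0.24},{"travel":[-0.008,-0.001,0],"rot":[0,0,0],"grip":0.24},{"travel":[-0.008,-0.001,0],"rot":[0,0,0],"grip":0.24}]'
python3 - <<'E'
from workcell import *
import cv2
print(read_state()["ft_force"])
a=cv2.cvtColor(capture("top")["pixels"],cv2.COLOR_RGB2BGR)[200:290,160:360];b=cv2.cvtColor(capture("scene")["pixels"],cv2.COLOR_RGB2BGR)[130:215,290:490]
cv2.imwrite("pics/z2.png",cv2.vconcat([cv2.resize(a,(640,288),interpolation=2),cv2.resize(b,(640,272),interpolation=2)]))
E
```

```text
time: 2.7
tool_pos: [0.5358, 0.0395, 0.0572]
tcp_rot: [0.673, 0.74, 0.0, 0.0]
ft_force: [-1.3, -0.3, -0.6]
finger_gap: 0.0647
time: 3.2
tool_pos: [0.4952, 0.0355, 0.0579]
tcp_rot: [0.673, 0.74, 0.001, 0.001]
ft_force: [3.0, 1.4, -2.4]
finger_gap: 0.0649
[ 3.04223923  1.37450448 -2.42545252]
```

View pics/z2.png

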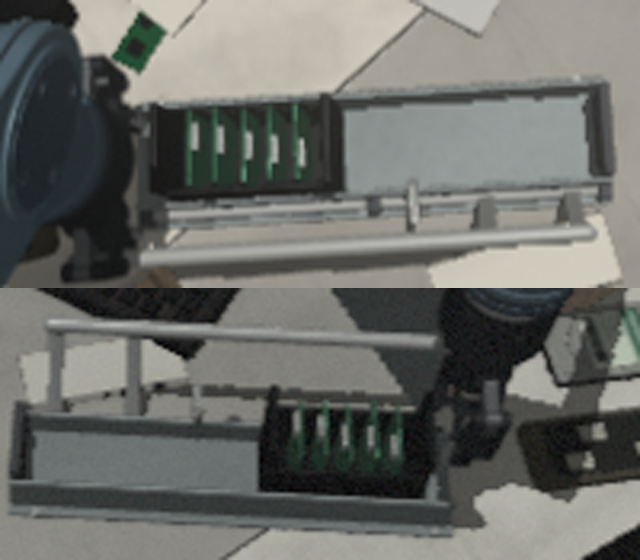

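The gate is opening: the rail in the top crop now runs from (150,258) to (590,232). Compute its angle from the rail pixel.

```bash
cat >> h.py <<'E'
e=np.array([.09,-.996]);nn=np.array([.996,.09]);O=np.array([.532,-.152])
def ch(p): d=np.array(p)[:2]-O; return np.round(np.array([d@e,d@nn])*1000,1)
def railq(n,u,v):
    from scipy.optimize import brentq
    return brentq(lambda q:ch(zp(n,u,v,.013+.084*np.cos(q)))[1]+40+84*np.sin(q),-.3,1.2)
E
python3 - <<'E'
from h import *
print("shut",[railq("top",160+u/3.2,200+v/3.2) for u,v in[(200,203),(400,192)]], railq("scene",310+200/3.2,130+(367-288)/3.2))
print("now",[railq("top",160+u/3.2,200+v/3.2) for u,v in[(200,254),(400,244)]],railq("scene",290+300/3.2,130+(335.5-288)/3.2))
print(ch(read_state()["tool_pos"]))
E
```

```text
shut [-4.5533003003895715e-14, 0.010714490717587337] -0.02143021170883381
now [0.39340263201009446, 0.412816130828852] 0.40632703621214766
[-190.1  -20.7]
```

Gate q≈0.40, and the arm's position agrees. Open to ~0.66, then start sliding to touch the rack.

```bash
python3 -m creep '[{"travel":[-0.006,-0.0006,0],"rot":[0,0,0],"grip":0.24},{"travel":[-0.006,-0.0006,0],"rot":[0,0,0],"grip":0.24},{"travel":[-0.006,-0.0006,0],"rot":[0,0,0],"grip":0.24},{"travel":[0,0,0],"rot":[0,0,0],"grip":0.24},{"travel":[0,0,0],"rot":[0,0,0],"grip":0.24}]'
python3 -c 'from h import *;print(ch(read_state()["tool_pos"]))'
python3 -m creep '[{"travel":[0.0005,-0.005,0],"rot":[0,0,0],"grip":0.24},{"travel":[0.0005,-0.005,0],"rot":[0,0,0],"grip":0.24},{"travel":[0.0005,-0.005,0],"rot":[0,0,0],"grip":0.24},{"travel":[0.0005,-0.005,0],"rot":[0,0,0],"grip":0.24},{"travel":[0.0005,-0.005,0],"rot":[0,0,0],"grip":0.24}]'
python3 - <<'E'
from h import *
import cv2
print(ch(read_state()["tool_pos"]))
a=cv2.cvtColor(capture("top")["pixels"],cv2.COLOR_RGB2BGR)[200:290,160:360];b=cv2.cvtColor(capture("scene")["pixels"],cv2.COLOR_RGB2BGR)[130:215,290:490]
cv2.imwrite("pics/z3.png",cv2.vconcat([cv2.resize(a,(640,288),interpolation=2),cv2.resize(b,(640,272),interpolation=2)]))
E
```

```text
time: 3.8
tool_pos: [0.4773, 0.0337, 0.0575]
tcp_rot: [0.673, 0.74, 0.0, 0.0]
ft_force: [3.2, 1.5, -0.9]
finger_gap: 0.0648
[-189.9  -37.8]
time: 4.3
tool_pos: [0.4797, 0.0084, 0.0573]
tcp_rot: [0.673, 0.74, -0.0, -0.0]
ft_force: [2.3, 2.8, -1.0]
finger_gap: 0.0649
[-164.4  -37.6]
```

View pics/z3.png

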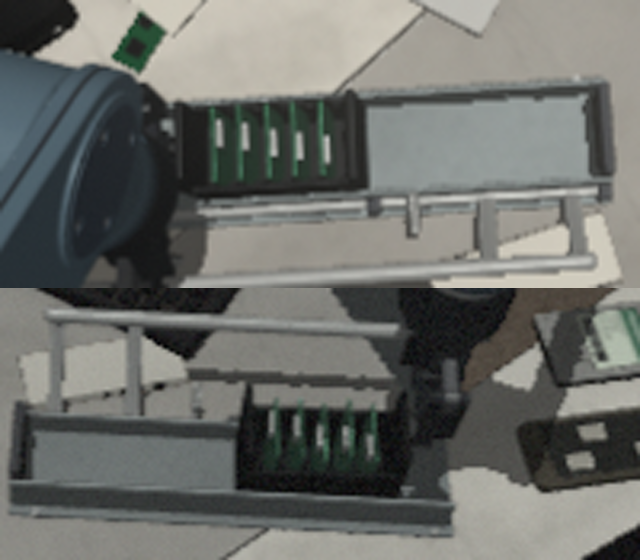

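The rack moved ~15 mm with the finger (front edge at crop column ~357). The rail runs through about (400,271) in the crop.

```bash
python3 - <<'E'
from h import *
print("now",[railq("top",160+u/3.2,200+v/3.2) for u,v in[(300,275),(400,270)]],railq("scene",290+200/3.2,130+(323-288)/3.2))
for v in (96,): print("front", ch(zp("top",160+362/3.2,200+v/3.2,.09)),ch(zp("top",160+180/3.2,200+104/3.2,.09)))
E
```

```text
now [0.6242930415235186, 0.6360812100113726] 0.5667639115745522
front [-26.8  24.6] [-147.6   26.7]
```

q≈0.64. I add 2 mm outward for margin and push on.

```bash
python3 -m creep '[{"travel":[-0.0007,-0.008,0],"rot":[0,0,0],"grip":0.24},{"travel":[-0.0003,-0.008,0],"rot":[0,0,0],"grip":0.24},{"travel":[0.0007,-0.008,0],"rot":[0,0,0],"grip":0.24},{"travel":[0.0008,-0.009,0],"rot":[0,0,0],"grip":0.24},{"travel":[0.0008,-0.009,0],"rot":[0,0,0],"grip":0.24}]'
python3 -c 'from h import *;print(ch(read_state()["tool_pos"]))'
python3 -m creep '[{"travel":[0.0008,-0.009,0],"rot":[0,0,0],"grip":0.24},{"travel":[0.0008,-0.009,0],"rot":[0,0,0],"grip":0.24},{"travel":[0.0008,-0.009,0],"rot":[0,0,0],"grip":0.24},{"travel":[0.0008,-0.009,0],"rot":[0,0,0],"grip":0.24},{"travel":[0.0008,-0.009,0],"rot":[0,0,0],"grip":0.24}]'
python3 - <<'E'
from h import *
import cv2
print(ch(read_state()["tool_pos"]))
a=cv2.cvtColor(capture("top")["pixels"],cv2.COLOR_RGB2BGR)[200:290,160:360];b=cv2.cvtColor(capture("scene")["pixels"],cv2.COLOR_RGB2BGR)[130:215,270:470]
cv2.imwrite("pics/z4.png",cv2.vconcat([cv2.resize(a,(640,288),interpolation=2),cv2.resize(b,(640,272),interpolation=2)]))
E
```

```text
time: 4.9
tool_pos: [0.481, -0.0338, 0.0573]
tcp_rot: [0.673, 0.74, -0.0, -0.0]
ft_force: [3.5, 3.3, -0.4]
finger_gap: 0.0649
[-122.3  -40.1]
time: 5.4
tool_pos: [0.485, -0.079, 0.0573]
tcp_rot: [0.673, 0.74, -0.0, -0.0]
ft_force: [2.9, 3.7, -0.4]
finger_gap: 0.0649
[-77.  -40.2]
```

View pics/z4.png

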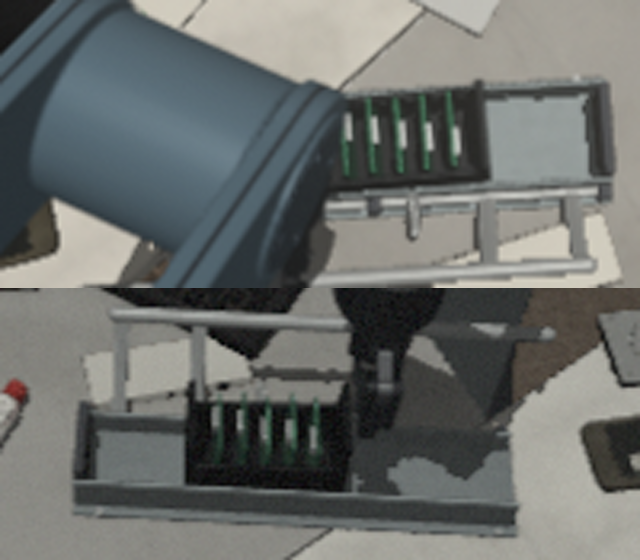

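The rack is half through: its front edge is at crop column ~490, the lip at (413,215) is clear of its side, and the rail is still held. Continue, slowing near the stop.

```bash
python3 -m creep '[{"travel":[0.0008,-0.009,0],"rot":[0,0,0],"grip":0.24},{"travel":[0.0008,-0.009,0],"rot":[0,0,0],"grip":0.24},{"travel":[0.0008,-0.009,0],"rot":[0,0,0],"grip":0.24},{"travel":[0.0008,-0.009,0],"rot":[0,0,0],"grip":0.24},{"travel":[0.0008,-0.009,0],"rot":[0,0,0],"grip":0.24}]'
python3 -m creep '[{"travel":[0.0004,-0.004,0],"rot":[0,0,0],"grip":0.24},{"travel":[0.0004,-0.004,0],"rot":[0,0,0],"grip":0.24},{"travel":[0.0002,-0.002,0],"rot":[0,0,0],"grip":0.24},{"travel":[0.0002,-0.002,0],"rot":[0,0,0],"grip":0.24},{"travel":[0.0002,-0.002,0],"rot":[0,0,0],"grip":0.24}]'
python3 - <<'E'
from h import *
import cv2
print(ch(read_state()["tool_pos"]))
a=cv2.cvtColor(capture("top")["pixels"],cv2.COLOR_RGB2BGR)[200:290,200:400];b=cv2.cvtColor(capture("scene")["pixels"],cv2.COLOR_RGB2BGR)[130:215,270:470]
cv2.imwrite("pics/z5.png",cv2.vconcat([cv2.resize(a,(640,288),interpolation=2),cv2.resize(b,(640,272),interpolation=2)]))
E
```

```text
time: 6.0
tool_pos: [0.4891, -0.1239, 0.0573]
tcp_rot: [0.673, 0.74, 0.0, -0.0]
ft_force: [2.7, 2.4, 0.7]
finger_gap: 0.0648
time: 6.5
tool_pos: [0.4904, -0.1371, 0.0573]
tcp_rot: [0.673, 0.74, -0.0, -0.0]
ft_force: [3.1, 3.2, -0.5]
finger_gap: 0.0648
[-18.6 -40.1]
```

View pics/z5.png

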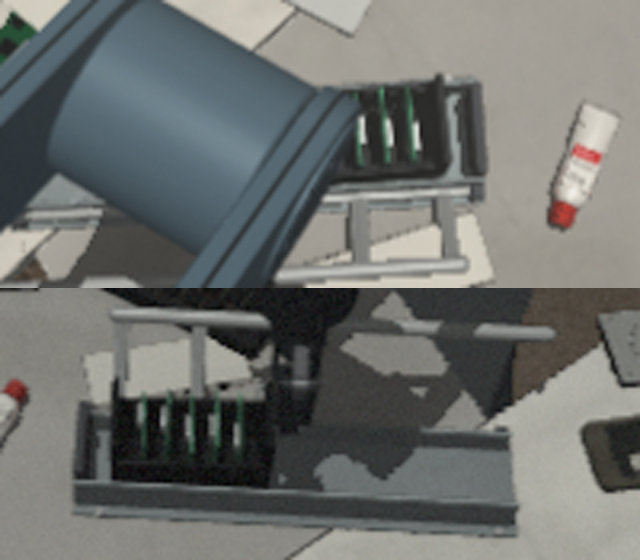

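About 12–16 mm remain: in the scene crop the rack front is at column 113 and the stop face at ~96. Creep on, feeling for the stop.

```bash
python3 -m creep '[{"travel":[0.0002,-0.002,0],"rot":[0,0,0],"grip":0.24},{"travel":[0.0002,-0.002,0],"rot":[0,0,0],"grip":0.24},{"travel":[0.0002,-0.002,0],"rot":[0,0,0],"grip":0.24},{"travel":[0.0002,-0.002,0],"rot":[0,0,0],"grip":0.24},{"travel":[0.0001,-0.001,0],"rot":[0,0,0],"grip":0.24}]'
python3 -m creep '[{"travel":[0.0001,-0.001,0],"rot":[0,0,0],"grip":0.24},{"travel":[0.0001,-0.001,0],"rot":[0,0,0],"grip":0.24},{"travel":[0,0,0],"rot":[0,0,0],"grip":0.24},{"travel":[0,0,0],"rot":[0,0,0],"grip":0.24},{"travel":[0,0,0],"rot":[0,0,0],"grip":0.24}]'
```

```text
time: 7.1
tool_pos: [0.4914, -0.1465, 0.0573]
tcp_rot: [0.673, 0.74, -0.0, 0.0]
ft_force: [2.6, 3.5, 0.2]
finger_gap: 0.0648
time: 7.6
tool_pos: [0.4917, -0.1484, 0.0574]
tcp_rot: [0.673, 0.74, -0.0, 0.0]
ft_force: [3.6, 1.8, 0.3]
finger_gap: 0.065
```

```bash
python3 -m creep '[{"travel":[0.0001,-0.001,0],"rot":[0,0,0],"grip":0.24},{"travel":[0.0001,-0.001,0],"rot":[0,0,0],"grip":0.24},{"travel":[0,0,0],"rot":[0,0,0],"grip":0.24},{"travel":[0,0,0],"rot":[0,0,0],"grip":0.24},{"travel":[0,0,0],"rot":[0,0,0],"grip":0.24}]'
python3 -m creep '[{"travel":[0.0001,-0.001,0],"rot":[0,0,0],"grip":0.24},{"travel":[0.0001,-0.001,0],"rot":[0,0,0],"grip":0.24},{"travel":[0,0,0],"rot":[0,0,0],"grip":0.24},{"travel":[0,0,0],"rot":[0,0,0],"grip":0.24},{"travel":[0,0,0],"rot":[0,0,0],"grip":0.24}]'
```

```text
time: 8.1
tool_pos: [0.4918, -0.1503, 0.0573]
tcp_rot: [0.673, 0.74, -0.0, 0.0]
ft_force: [3.1, 3.9, -0.0]
finger_gap: 0.065
time: 8.6
tool_pos: [0.492, -0.1524, 0.0573]
tcp_rot: [0.673, 0.74, -0.0, 0.0]
ft_force: [3.1, 1.9, 0.1]
finger_gap: 0.0646
```

```bash
python3 -m creep '[{"travel":[0.0001,-0.001,0],"rot":[0,0,0],"grip":0.24},{"travel":[0,0,0],"rot":[0,0,0],"grip":0.24},{"travel":[0,0,0],"rot":[0,0,0],"grip":0.24},{"travel":[0,0,0],"rot":[0,0,0],"grip":0.24},{"travel":[0,0,0],"rot":[0,0,0],"grip":0.24}]'
python3 -m creep '[{"travel":[0.0001,-0.001,0],"rot":[0,0,0],"grip":0.24},{"travel":[0,0,0],"rot":[0,0,0],"grip":0.24},{"travel":[0,0,0],"rot":[0,0,0],"grip":0.24},{"travel":[0,0,0],"rot":[0,0,0],"grip":0.24},{"travel":[0,0,0],"rot":[0,0,0],"grip":0.24}]'
python3 - <<'E'
from h import *
import cv2
print(ch(read_state()["tool_pos"]))
a=cv2.cvtColor(capture("top")["pixels"],cv2.COLOR_RGB2BGR)[200:290,200:400];b=cv2.cvtColor(capture("scene")["pixels"],cv2.COLOR_RGB2BGR)[130:215,270:470]
cv2.imwrite("pics/z6.png",cv2.vconcat([cv2.resize(a,(640,288),interpolation=2),cv2.resize(b,(640,272),interpolation=2)]))
E
```

```text
time: 9.1
tool_pos: [0.4921, -0.1533, 0.0573]
tcp_rot: [0.673, 0.74, -0.0, 0.0]
ft_force: [2.7, 2.6, 0.2]
finger_gap: 0.0649
time: 9.6
tool_pos: [0.4922, -0.1543, 0.0573]
tcp_rot: [0.673, 0.74, -0.0, -0.0]
ft_force: [2.4, 2.9, 0.4]
finger_gap: 0.0648
[ -1.3 -39.9]
```

View pics/z6.png

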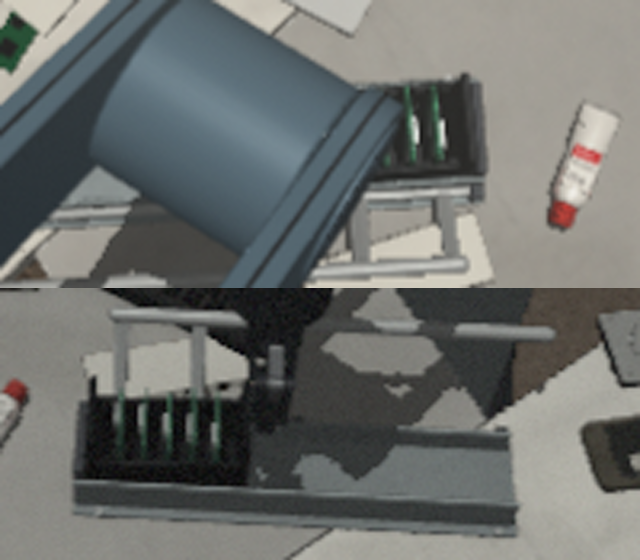

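The rack front is now nearly at the stop (scene crop column ~89 against ~86), but there is no force rise yet. Keep on in 1 mm steps.

```bash
python3 -m creep '[{"travel":[0.0001,-0.001,0],"rot":[0,0,0],"grip":0.24},{"travel":[0,0,0],"rot":[0,0,0],"grip":0.24},{"travel":[0,0,0],"rot":[0,0,0],"grip":0.24},{"travel":[0,0,0],"rot":[0,0,0],"grip":0.24},{"travel":[0,0,0],"rot":[0,0,0],"grip":0.24}]'
python3 -m creep '[{"travel":[0.0001,-0.001,0],"rot":[0,0,0],"grip":0.24},{"travel":[0,0,0],"rot":[0,0,0],"grip":0.24},{"travel":[0,0,0],"rot":[0,0,0],"grip":0.24},{"travel":[0,0,0],"rot":[0,0,0],"grip":0.24},{"travel":[0,0,0],"rot":[0,0,0],"grip":0.24}]'
```

```text
time: 10.2
tool_pos: [0.4923, -0.1553, 0.0573]
tcp_rot: [0.673, 0.74, -0.0, 0.0]
ft_force: [2.9, 3.2, 0.3]
finger_gap: 0.065
time: 10.7
tool_pos: [0.4923, -0.1555, 0.0573]
tcp_rot: [0.673, 0.74, 0.0, -0.0]
ft_force: [2.6, 5.9, 1.6]
finger_gap: 0.0649
```

Stop reached: the force rose to 5.9 N and the tool stalled. Back off 8 mm, then ease the gate shut toward the lane, and lift.

```bash
python3 -m creep '[{"travel":[-0.0002,0.002,0],"rot":[0,0,0],"grip":0.24},{"travel":[-0.0003,0.003,0],"rot":[0,0,0],"grip":0.24},{"travel":[-0.0004,0.004,0],"rot":[0,0,0],"grip":0.24},{"travel":[0.006,0.0005,0],"rot":[0,0,0],"grip":0.24},{"travel":[0.006,0.0005,0],"rot":[0,0,0],"grip":0.24}]'
python3 -m creep '[{"travel":[0.006,0.0005,0],"rot":[0,0,0],"grip":0.24},{"travel":[0.006,0.0005,0],"rot":[0,0,0],"grip":0.24},{"travel":[0.006,0.0005,0],"rot":[0,0,0],"grip":0.24},{"travel":[0.006,0.0005,0],"rot":[0,0,0],"grip":0.24},{"travel":[0.006,0.0005,0],"rot":[0,0,0],"grip":0.24}]'
python3 -m creep '[{"travel":[0.006,0.0005,0],"rot":[0,0,0],"grip":0.24},{"travel":[0.005,0.0005,0],"rot":[0,0,0],"grip":0.24},{"travel":[0.005,0.0005,0],"rot":[0,0,0],"grip":0.24},{"travel":[0.003,0.0003,0],"rot":[0,0,0],"grip":0.24},{"travel":[0,0,0],"rot":[0,0,0],"grip":0.24}]'
python3 -c 'from h import *;print(ch(read_state()["tool_pos"]))'
```

```text
time: 11.2
tool_pos: [0.5035, -0.1459, 0.0573]
tcp_rot: [0.673, 0.74, -0.0, -0.0]
ft_force: [1.4, 0.3, 1.5]
finger_gap: 0.0649
time: 11.7
tool_pos: [0.5339, -0.1436, 0.0572]
tcp_rot: [0.673, 0.74, -0.0, -0.0]
ft_force: [1.9, 0.7, -0.0]
finger_gap: 0.0651
time: 12.2
tool_pos: [0.5526, -0.1419, 0.0571]
tcp_rot: [0.673, 0.74, -0.0, -0.0]
ft_force: [0.1, -0.2, 0.4]
finger_gap: 0.0648
[-8.2 21.4]
```

Force is zero, so the rail is released. Lift straight up, then move back clear of the view.

```bash
python3 -m creep '[{"travel":[0,0,0.015],"rot":[0,0,0],"grip":0.24},{"travel":[0,0,0.025],"rot":[0,0,0],"grip":0.24},{"travel":[0,0,0.03],"rot":[0,0,0],"grip":0.24},{"travel":[0,0,0.035],"rot":[0,0,0],"grip":0.24},{"travel":[0,0,0.035],"rot":[0,0,0],"grip":0.24}]'
python3 -m creep '[{"travel":[-0.02,0.04,0],"rot":[0,0,0],"grip":0.24},{"travel":[-0.02,0.04,0],"rot":[0,0,0],"grip":0.24},{"travel":[-0.02,0.04,0],"rot":[0,0,0],"grip":0.24},{"travel":[-0.02,0.04,0],"rot":[0,0,0],"grip":0.24},{"travel":[-0.02,0.04,0],"rot":[0,0,0],"grip":0.24}]'
python3 - <<'E'
from h import *
import cv2
a=cv2.cvtColor(capture("top")["pixels"],cv2.COLOR_RGB2BGR)[200:290,200:400];b=cv2.cvtColor(capture("scene")["pixels"],cv2.COLOR_RGB2BGR)[130:215,270:470]
cv2.imwrite("pics/z7.png",cv2.vconcat([cv2.resize(a,(640,288),interpolation=2),cv2.resize(b,(640,272),interpolation=2)]))
E
```

```text
time: 12.7
tool_pos: [0.5517, -0.1418, 0.1983]
tcp_rot: [0.673, 0.74, -0.0, -0.001]
ft_force: [0.8, 0.1, 1.1]
finger_gap: 0.0648
time: 13.2
tool_pos: [0.451, 0.0593, 0.1973]
tcp_rot: [0.673, 0.74, -0.0, -0.0]
ft_force: [0.8, -0.2, -0.3]
finger_gap: 0.0647
```

View pics/z7.png

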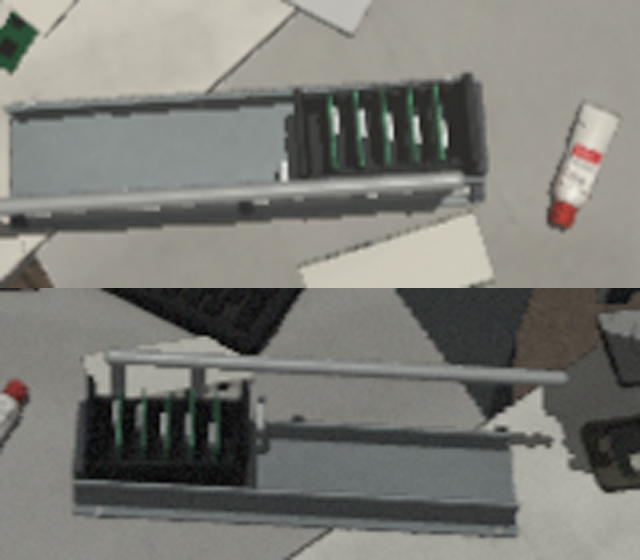

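The rack stands against the stop, with its front at top-crop column ~477 and rear at ~297. The gate is shut, with the lip at (283,170) behind the rack. One numeric check, then hand in.

```bash
python3 - <<'E'
from h import *
print("q",[railq("top",200+u/3.2,200+v/3.2) for u,v in[(150,200),(350,187)]])
print("rack rear/front top",ch(zp("top",200+297/3.2,200+90/3.2,.09)),ch(zp("top",200+475/3.2,200+78/3.2,.09)))
finish_job()
E
```

```text
q [0.014286200238993178, 0.009523953502619342]
rack rear/front top [15.2 26.1] [134.1  26.8]
the job is handed in; nothing more can be done
```

The rack is home against the end stop with the gate shut behind it, and I handed the job in at about 13 s of the 38 s allowed. The interface gives no verdict, so this rests on my own checks.

One finger pressed the gate's rail out to about 0.64–0.67 rad and slid along it. The other finger pushed the rack through. I backed off 8 mm, eased the gate shut and lifted clear.

**Last checks:**
- **End stop:** the sideways force rose from about 3 N to 5.9 N and the tool stalled, which is where I stopped pushing.
- **Gate:** shut, at about 0.01 rad in the last picture.
- **Rack:** upright. Its ends measured x ≈ +15 and +134 mm, against +12 and +132 when home. That puts its origin at about 74–75 mm against 72, within my few-mm error in locating the chute.
- **Robot:** clear of everything.

**Disagreements and gaps:**
- While the gate was held, the scene view gave 0.57 rad where the top view gave 0.63 and the arm's position 0.65. I trusted the last two, because the scene view is insensitive to that angle.
- I did not measure the bystanders again. The robot never went near them, and the flux tube looked unmoved in the last pictures.

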